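# Vent and remove the pressure cap of a bench chiller

### The arm

A 6-joint arm with a two-finger parallel gripper is mounted at the origin on the work surface. World frame = base frame: x ahead of the robot, y to its left, z up, the work surface at z = 0. Lengths are in m, angles in rad, forces in N, time in s.
With the tool pointing down it reaches from about 0.3 to 0.95 m from the base axis. Payload 3.1 kg.
Tool frame: the origin (TCP) lies where the fingers leave the gripper's body, on its centre line; the fingertips stand 73 mm ahead of it and the grasp point (between the pads) lies 54 mm ahead of it; z points along the fingers, x is the direction in which the jaws open and shut, and the axes are right-handed (so a half turn about z gives the same grasp; the last joint's range is limited). The gripper opens to 85 mm and grips with 20 to 120 N. Pads are 22 mm wide; open, the fingers measure 114 mm over their backs; the gripper's body (76 mm by 85 mm) begins 54 mm behind the grasp point. The pads swing forward as they close: fully open they stand 13 mm farther back than shut.
Start: joints at [-0.07, 0.308, 1.634, -0, 1.2, -0.07], TCP at [0.625, -0, 0.304] pointing down, gripper open.
Joint ranges: [-3.06, 3.06], [-0.79, 1.96], [0.05, 2.63], [-1.19, 4.34], [0.05, 2.64], [-2.94, 2.94]. Speed limits (rad/s): [2.79, 2.79, 3.14, 3.14, 3.14, 3.14].

### API

Orientations are given as a rotation vector (axis times angle).
In Python, from station import env, grab_frame, camera_info gives the robot as it stands.
- The arm moves only by the tool send_rows, never from a script. Its argument "steps" is a list of rows, each a list of 5 numbers: the opening, from 0 (shut) to 1 (fully open), then the shift along the tool's x, y, z normalised to -1 to 1, where 1 is 20 cm, then the turn about the tool's z normalised to -1 to 1, where 1 is 90 degrees. A call has exactly 8 rows; each row is the pose to reach, as a shift and turn from the pose commanded when the call began, along the tool's axes at that moment; what a row does not reach only later rows make up. A row lasts 1/10 s, in which the tool goes at most 50 mm and 8.59 degrees, less where a joint would pass 70% of its speed; a pose out of reach is approached as far as the arm can. A call with a number of a shift or a turn outside -1 to 1 is refused whole. A call with a gripper value outside its range is refused whole. The fingers move at their own pace and stop on an object; "newtons" is the grip in N (left out, the last holds). Time passes only in rows, so rows that repeat a pose let the fingers close, or fill a call up. It gives the time, the measured TCP pose, the force and the opening at its end, in the units of the state.
- env.observe(): the state, without advancing time (a new reading comes with each control period).
- grab_frame(name): name is "scene" or "side" or "wrist"; returns (picture, depth): 420x560x3 uint8, red, green, blue; 420x560 float32, m along the optical axis (not along the pixel's ray), 0 where there is no reading.
- camera_info(name): a dict with "vertical_fov" (degrees; the focal length in pixels is half the picture's height over the tangent of half this angle, whatever the lens; pixels are square), "cx", "cy" (the principal point, pixels), "world_from_camera" (4x4, takes a point from camera to world coordinates); the wrist camera has in their place "mount" (4x4, takes a point from camera to tool coordinates, whose origin is the TCP and whose axes are the tool frame's). Camera axes: x right, y down, z forward; pixel columns grow to the right and rows downward; lengths in m; the calibration is good to about 2 mm. A picture is of the moment at which its call begins: read the wrist's pose just before it. camera_info takes no time and is no camera call.
- env.close_job(): hands the job in, once; it reports no verdict.
The state is a dict: "time": time; "qpos": joint angles; "qvel": joint speeds; "effort": joint torques, N m; "tool_pos": TCP position; "ee_rot": TCP orientation; "wrist_force": force on the tool from outside, world axes, zero at the start; "torque": the same for the moment, N m; "opening": finger opening in m.
Only numpy, scipy, OpenCV 4.12 (cv2) and the standard library are available. Lean on these libraries where they do the work, as an engineer would, in place of code of your own. Each camera call takes 0.05 s, during which the arm holds its last target.

### The job

Open the coolant filler of the bench chiller the safe way: turn its pressure cap anticlockwise until you feel the first stop and let it rest there about a second to vent, without pushing down; then press it down against its spring, turn it on past the stop until it comes free, lift it off and set it gently in the steel tray, standing upright with its grip on top. Use no more force than the cap needs: do not wrench it against its stops, lean on it or pull at it while it is still locked. Leave the beaker, the flask and the marker where they are.

Things in the scene. Friction and masses are not known exactly. Their poses are not given: they have to be found in the camera images.
- cap: Black round radiator-type pressure cap, 67 mm across, 0.09 to 0.14 kg, closed on the chiller's filler neck. Ribbed skirt, flat top plate 20 mm above the underside. Origin: centre of the skirt's underside; z up, x along the bar grip to its yellow-marked end. Two steel tabs inside the skirt's lower edge, at +x (cap_c0) and -x, 4 mm thick, hook under the neck's flange. About 1 mm side play.
- cap_grip (a point): Middle of the cap's bar grip, on its axis, 34 mm above the cap's underside. Straight bar 56 mm long (along the cap's x), 14 mm thick, standing 28 mm above the top plate (20 to 48 mm above the underside).
- cap_plate (a point): Centre of the cap's top plate, at the foot of the bar. The cap opens anticlockwise seen from above. It runs with 0.1 to 0.25 N m of friction; a sharp rise over that is a stop. Unpressed it cannot pass the first stop; pressed down 3 mm or more it can. Turned 33 to 46 degrees beyond the first stop it lifts straight off: 15 mm up clears all. A hard end stop is at 46 degrees.
- seal (a joint): Spring-loaded seal disc under the cap, resting on the neck. Value: how far it is pushed up into the cap, m. About 0 with the cap on the neck, unpressed (spring 6 N), growing 1.5 N per mm as the cap is pressed down: 10.5 N at 3 mm, 13.5 N at 5 mm, where it is solid. -0.003 when the cap is off; it never sticks out below the skirt.
- filler (a point): Foot of the steel filler neck on the chiller's top, on the cap's turning axis; the closed cap's underside is 12 mm above it. The neck's stops (neck_c0 first, neck_c2 end) are hidden under the cap and clocked differently each time: the first stop comes 12 to 44 degrees from the start and no pose tells where. Neck and cap stand 40 N of contact load in all (the closed spring alone makes about 11).
- chiller: White bench-top recirculating chiller, 260 (x) x 200 (y) mm, 190 mm high, a heavy fixed box, dark display and vent slots in front. Origin: centre of its underside; x from its front (display) to its back, z up. The filler neck with the cap stands on its top at x = -30 mm, y = 0.
- tray: Shallow open steel tray, 170 (x) x 200 (y) mm, 18 mm high, walls and floor 3 mm thick, fixed on the bench. Origin: centre of its underside. The cap goes on its floor.
- beaker: Bystander: glass beaker, 68 mm across, 90 mm high, loose on the bench. Origin: centre of its underside.
- flask: Bystander: stoppered glass volumetric flask, 74 mm across, 168 mm high, loose on the bench. Origin: centre of its underside.
- marker: Bystander: marker pen lying on the bench, 125 mm long, 17 mm thick, black with a blue cap. Origin: on the bench under its middle; x along it.

How it is judged:
By the outcome, as a careful person would: the job done as asked, in the order asked, and still so for the second after the job is handed in, with the robot touching nothing.
It also fails if it takes over 72 s, if anything falls off the work surface, if the arm or the gripper's body presses on something with over 40 N, if the wrist force passes 120 N, or if a joint passes its speed limit or range.

## Working session

There is one attempt and no reset: what is moved stays moved. The work goes in short steps, Python scripts to look and compute and a tool call to move; the robot and the scene stay as the last step left them, time stands still between calls to the robot, and variables do not carry over. Pictures are saved under pics/ and viewed, and the job is handed in when it is done.

Besides the shell and the picture viewer there is one more tool, called as name(argument=value, ...) on one line, values as JSON. send_rows: Moves the arm, as the interface text tells. Its arguments: {"type":"object","properties":{"steps":{"type":"array"},"newtons":{"type":"number"}},"required":["steps"]}

```bash
ls; mkdir -p pics
cat > look.py <<'E'
import sys,cv2,numpy as np
from station import env,grab_frame,camera_info
tag=sys.argv[1]
for n in sys.argv[2:]:
    s=env.observe()
    p,d=grab_frame(n)
    cv2.imwrite(f'pics/{n}_{tag}.png',p[:,:,::-1]); np.savez(f'pics/{n}_{tag}.npz',p=p,d=d,pos=s['tool_pos'],rot=s['ee_rot'])
    print(n,camera_info(n))
s=env.observe()
for k,v in s.items(): print(k,np.round(v,4))
E
python3 look.py a scene side wrist
```

```text
pics
scene {'vertical_fov': 50.7913679850754, 'cx': 280.1224162652645, 'cy': 204.7722976876491, 'world_from_camera': array([[ 2.85525399e-01,  6.69644891e-01, -6.85602630e-01,
         1.10834603e+00],
       [ 9.58371040e-01, -1.99175028e-01,  2.04583133e-01,
        -1.55284053e-01],
       [ 4.43126604e-04, -7.15475386e-01, -6.98637800e-01,
         7.14279400e-01],
       [ 0.00000000e+00,  0.00000000e+00,  0.00000000e+00,
         1.00000000e+00]])}
side {'vertical_fov': 42.50083038816879, 'cx': 280.41542788578477, 'cy': 197.0078968699276, 'world_from_camera': array([[ 0.96316779, -0.21224697,  0.1651031 ,  0.40375352],
       [-0.26866766, -0.73400078,  0.62374717, -0.66127998],
       [-0.01120264, -0.64513105, -0.76398981,  0.98043581],
       [ 0.        ,  0.        ,  0.        ,  1.        ]])}
wrist {'vertical_fov': 58.44817445951504, 'cx': 279.35777024703094, 'cy': 206.89011002630002, 'mount': array([[ 9.99998996e-01, -6.32511251e-04, -1.26813482e-03,
         2.69035958e-04],
       [ 9.38529646e-04,  9.66083043e-01,  2.58229885e-01,
        -6.49413618e-02],
       [ 1.06179024e-03, -2.58230816e-01,  9.66082666e-01,
        -6.89656994e-02],
       [ 0.00000000e+00,  0.00000000e+00,  0.00000000e+00,
         1.00000000e+00]])}
time 0.15
qpos [-0.0697  0.3088  1.6349 -0.      1.1997 -0.0697]
qvel [ 0.0008 -0.0018 -0.0062 -0.001   0.0006 -0.0013]
effort [-8.00000e-04 -4.15801e+01 -2.77146e+01 -2.00000e-04  6.00000e-03
 -0.00000e+00]
tool_pos [0.6245 0.     0.3029]
ee_rot [-3.1415e+00 -1.0000e-04  2.9000e-03]
wrist_force [-0.5699  0.0028  0.0554]
torque [ 0.0068  0.0314 -0.0377]
opening 0.0851
```

View pics/scene_a.png

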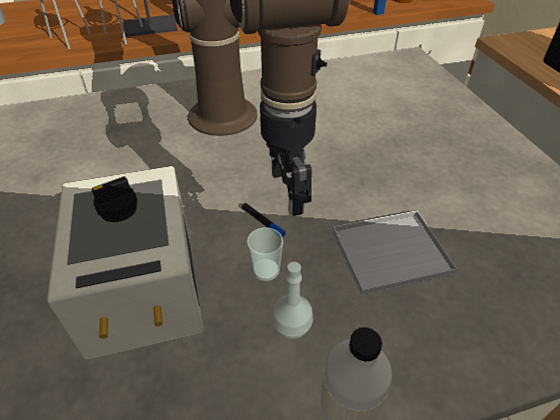

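View pics/side_a.png

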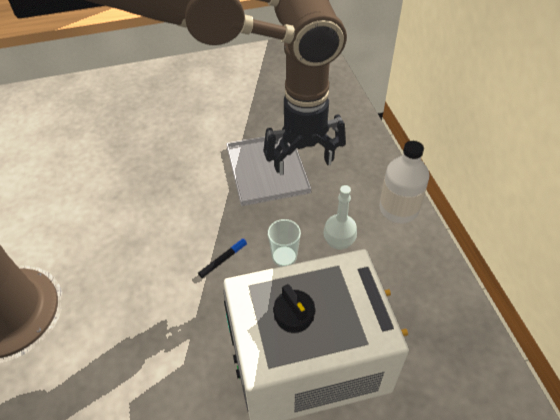

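View pics/wrist_a.png

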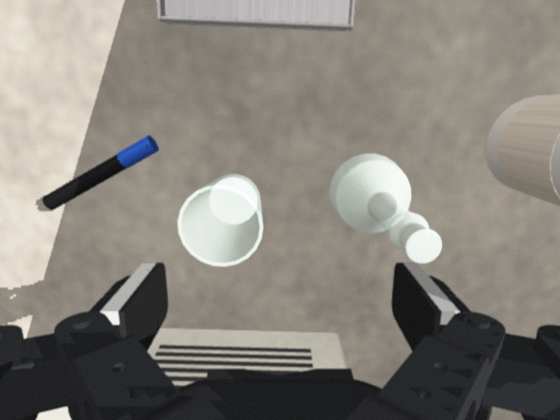

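The scene view shows the chiller on the left, with the cap at about (115,202) and its yellow end near (97,188). The tray is at about (393,250). The flask and beaker stand between them, and the marker lies behind the beaker. In the side view the cap is at (293,310) and its yellow mark at (300,308). Next I'll measure these points.

```bash
cat > geo.py <<'E'
import numpy as np,cv2
from scipy.spatial.transform import Rotation as R
from station import camera_info
def load(n,tag):
    z=np.load(f'pics/{n}_{tag}.npz'); c=camera_info(n)
    if n=='wrist':
        T=np.eye(4);T[:3,:3]=R.from_rotvec(z['rot']).as_matrix();T[:3,3]=z['pos'];W=T@c['mount']
    else: W=c['world_from_camera']
    f=210/np.tan(np.radians(c['vertical_fov']/2))
    v,u=np.mgrid[0:420,0:560]
    d=z['d']; P=np.stack([(u-c['cx'])/f*d,(v-c['cy'])/f*d,d],-1)@W[:3,:3].T+W[:3,3]
    P[d==0]=np.nan
    return z['p'],P,W,f,c
def ray(n,tag,u,v):
    p,P,W,f,c=load(n,tag)
    r=W[:3,:3]@np.array([(u-c['cx'])/f,(v-c['cy'])/f,1]); return W[:3,3],r
E
python3 - <<'E'
from geo import *
np.set_printoptions(precision=4,suppress=True)
for n in ['scene','side']:
    p,P,W,f,c=load(n,'a'); pi=p.astype(int)
    hsv=cv2.cvtColor(p,cv2.COLOR_RGB2HSV)
    m=(P[...,2]>.19)&(P[...,2]<.27)&(P[...,1]<-.1)&(P[...,0]>.3)&(P[...,0]<.9)
    print(n,'z levels',[ (z,int(((P[...,2]>z)&(P[...,2]<z+.005)&m).sum())) for z in np.arange(.185,.265,.005)])
    top=(abs(P[...,2]-.19)<.006)&(P[...,1]<-.1)
    q=P[top][:,:2].astype(np.float32); print('top',cv2.minAreaRect(q),len(q), np.median(P[top][:,2]))
    capm=m&(P[...,2]>.198)
    q=P[capm]; print('cap bbox',np.nanmin(q,0),np.nanmax(q,0),len(q))
    bar=m&(P[...,2]>.2435); q=P[bar]; 
    if len(q)>5: print('bar',q.mean(0),cv2.minAreaRect(q[:,:2].astype(np.float32)),len(q))
    pl=m&(abs(P[...,2]-.222)<.003); q=P[pl]; 
    if len(q)>5: print('plate',q.mean(0),cv2.minEnclosingCircle(q[:,:2].astype(np.float32)),np.median(q[:,2]),len(q))
    y=m&(hsv[...,0]>18)&(hsv[...,0]<35)&(hsv[...,1]>150)&(hsv[...,2]>100)&(P[...,2]>.22); q=P[y]; print('yellow',q.mean(0),q.min(0),q.max(0),len(q))
    t=(P[...,2]>.010)&(P[...,2]<.023)&(P[...,1]>.08)&(P[...,0]>.4); q=P[t]; print('tray',cv2.minAreaRect(q[:,:2].astype(np.float32)),len(q))
    for (a,b) in ([(393,250)] if n=='scene' else [(268,168)]): print('trayfloor',P[b,a])
E
```

```text
scene z levels [(np.float64(0.185), 0), (np.float64(0.19), 6303), (np.float64(0.195), 3), (np.float64(0.2), 68), (np.float64(0.20500000000000002), 99), (np.float64(0.21000000000000002), 101), (np.float64(0.21500000000000002), 188), (np.float64(0.22000000000000003), 355), (np.float64(0.22500000000000003), 79), (np.float64(0.23000000000000004), 95), (np.float64(0.23500000000000004), 93), (np.float64(0.24000000000000005), 86), (np.float64(0.24500000000000005), 240), (np.float64(0.25000000000000006), 10), (np.float64(0.25500000000000006), 0), (np.float64(0.26000000000000006), 0), (np.float64(0.26500000000000007), 0)]
top ((0.5575277805328369, -0.26486557722091675), (0.19894301891326904, 0.262391597032547), 88.28514099121094) 13044 0.18991299701241832
cap bbox [ 0.5104 -0.2978  0.1999] [ 0.5617 -0.231   0.2506] 1415
bar [ 0.5297 -0.2645  0.2478] ((0.5280458927154541, -0.26457181572914124), (0.015499087981879711, 0.05545876547694206), 15.499411582946777) 272
plate [ 0.5417 -0.2622  0.221 ] ((0.5286067724227905, -0.26437827944755554), 0.03245624154806137) 0.2208365066949498 433
yellow [ 0.5
[... 843 characters left out ...]
)]
top ((0.5571913719177246, -0.2672244906425476), (0.20062394440174103, 0.259988397359848), 88.34564971923828) 16313 0.19075398096833818
cap bbox [ 0.4938 -0.3     0.1995] [ 0.5603 -0.2356  0.2534] 1478
bar [ 0.5268 -0.2678  0.2491] ((0.5271807312965393, -0.2664720416069031), (0.014824187383055687, 0.056096602231264114), 16.64804458618164) 322
plate [ 0.5248 -0.2698  0.2217] ((0.5276663899421692, -0.26655304431915283), 0.0335833877325058) 0.2217634743330429 769
yellow [ 0.5324 -0.2818  0.2501] [ 0.5282 -0.2891  0.2477] [ 0.5371 -0.274   0.253 ] 39
tray ((0.957432746887207, 0.4626366198062897), (0.9155111312866211, 0.6301320791244507), 3.556821346282959) 1048
trayfloor [0.6107 0.2363 0.0028]
```

The cap axis is at about (0.528, -0.2655), with the plate at z≈0.222 and the bar top at ≈0.250. Those heights match the text: 0.190+0.012+0.020 and 0.190+0.012+0.048. The cap's x axis points at about -74°. The tray is centred near (0.607, 0.236). I'll raise the arm and move it over for a wrist view.

send_rows(steps=[[1,0,0,-0.2,0],[1,-0.1,0.1,-0.4,-0.05],[1,-0.2,0.3,-0.4,-0.1],[1,-0.3,0.5,-0.4,-0.15],[1,-0.4,0.7,-0.4,-0.178],[1,-0.482,0.9,-0.4,-0.178],[1,-0.482,1.0,-0.4,-0.178],[1,-0.482,1.0,-0.4,-0.178]], newtons=45)

```text
time: 0.95
tool_pos: [0.5278, -0.2026, 0.3836]
ee_rot: [3.111, 0.431, -0.001]
wrist_force: [0.5, 0.8, -0.7]
opening: 0.0851
```

```bash
python3 look.py b wrist | tail -10
```

```text
time 1.0
qpos [-4.4090e-01  1.2890e-01  1.6885e+00  5.0000e-04  1.3248e+00 -7.1790e-01]
qvel [ 0.0382 -0.0022  0.0059  0.0136  0.0068  0.0042]
effort [-1.01000e+00 -3.49655e+01 -2.92770e+01 -1.47100e-01 -4.70000e-02
 -3.45000e-02]
tool_pos [ 0.5281 -0.201   0.3836]
ee_rot [-3.1108e+00 -4.3340e-01  4.0000e-04]
wrist_force [ 0.0118  0.2882 -0.7495]
torque [0.0645 0.0081 0.0194]
opening 0.0854
```

View pics/wrist_b.png

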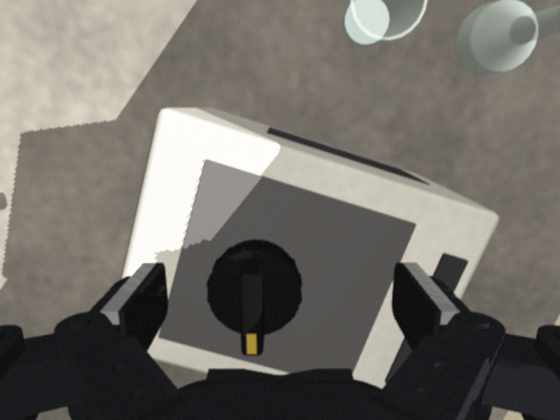

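The wrist view shows the cap at about (254,287). Its bar runs vertically in the image with the yellow end at (252,344), so the jaw direction already lies across the bar.

Run:
```python
from geo import *
np.set_printoptions(precision=4,suppress=True)
p,P,W,f,c=load('wrist','b')
v,u=np.mgrid[0:420,0:560]
m=(u>195)&(u<315)&(v>230)&(v<366)
bar=m&(P[...,2]>.245)&(P[...,2]<.26); q=P[bar]; print('bar',q.mean(0),cv2.minAreaRect(q[:,:2].astype(np.float32)),np.median(q[:,2]),len(q))
pl=m&(abs(P[...,2]-.222)<.003); q=P[pl]; print('plate',cv2.minEnclosingCircle(q[:,:2].astype(np.float32)),np.median(q[:,2]),len(q))
top=m&(abs(P[...,2]-.19)<.005); print(np.median(P[top][:,2]))
hsv=cv2.cvtColor(p,cv2.COLOR_RGB2HSV)
y=m&(hsv[...,0]>18)&(hsv[...,0]<35)&(hsv[...,1]>150)&(hsv[...,2]>100); print('yel',P[y].mean(0),y.sum())
# finger pixels depth in tool frame
z=np.load('pics/wrist_b.npz')
T=c['mount']; d=z['d']
Q=np.stack([(u-c['cx'])/f*d,(v-c['cy'])/f*d,d],-1)@T[:3,:3].T+T[:3,3]
fm=(d>0)&(d<.16)&(v>255)
print('finger max tool z',np.percentile(Q[fm][:,2],[50,90,99,99.9,100]))
```

```text
bar [ 0.5264 -0.2626  0.2486] ((0.526650071144104, -0.26449742913246155), (0.014083150774240494, 0.05622520297765732), 15.762980461120605) 0.24870052761840322 1840
plate ((0.5267513990402222, -0.2644691467285156), 0.032678425312042236) 0.22089085705858308 4342
0.1909065588895799
yel [ 0.5318 -0.2819  0.2493] 197
finger max tool z [0.0022 0.0349 0.0556 0.0598 0.0609]
```

send_rows(steps=[[1,-0.05,0.15,0,0],[1,-0.097,0.31,0,0],[1,-0.097,0.31,0.1,0],[1,-0.097,0.31,0.2,0],[1,-0.097,0.31,0.3,0],[1,-0.097,0.31,0.4,0],[1,-0.097,0.31,0.43,0],[1,-0.097,0.31,0.43,0]])

```text
time: 1.8
tool_pos: [0.5269, -0.2635, 0.2965]
ee_rot: [-3.108, -0.44, 0.004]
wrist_force: [-0.8, -0.1, 0.2]
opening: 0.0855
```

```bash
python3 look.py c wrist | tail -10
```

```text
time 1.85
qpos [-5.3810e-01  2.4730e-01  1.7243e+00  3.0000e-04  1.1707e+00 -8.1900e-01]
qvel [-0.0056 -0.0168 -0.0257 -0.0019 -0.0038 -0.0016]
effort [ 3.25000e-02 -3.75716e+01 -2.65051e+01  4.00000e-03  3.20000e-02
  1.60000e-03]
tool_pos [ 0.5275 -0.2641  0.2978]
ee_rot [-3.110e+00 -4.395e-01  5.000e-04]
wrist_force [ 0.469  -0.5009  0.2767]
torque [-0.0016  0.0009  0.0011]
opening 0.0855
```

View pics/wrist_c.png

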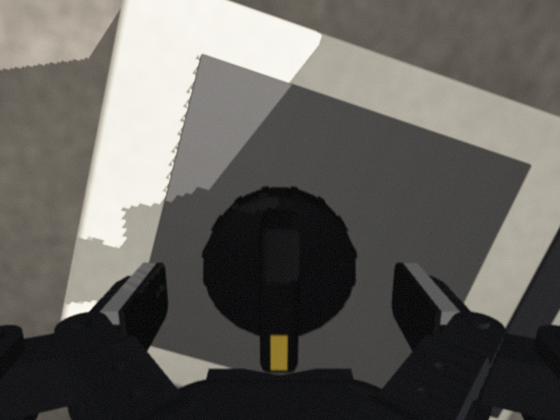

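Run:
```python
from geo import *
np.set_printoptions(precision=4,suppress=True)
p,P,W,f,c=load('wrist','c'); z=np.load('pics/wrist_c.npz')
v,u=np.mgrid[0:420,0:560]
m=(u>195)&(u<365)&(v>180)&(v<372)
Rm=R.from_rotvec(z['rot']).as_matrix()
Q=(P-z['pos'])@Rm
bar=m&(P[...,2]>.245)&(P[...,2]<.26); q=Q[bar]; print('bar tool',cv2.minAreaRect(q[:,:2].astype(np.float32)),np.median(q[:,2]),len(q))
pl=m&(abs(P[...,2]-.222)<.003); q=Q[pl]; print('plate',cv2.minEnclosingCircle(q[:,:2].astype(np.float32)),np.median(q[:,2]),len(q))
```

```text
bar tool ((-0.00025436049327254295, 0.000866226851940155), (0.014060020446777344, 0.05542352795600891), 0.24481730163097382) 0.04777944866068156 5676
plate ((-0.0002783896925393492, 0.0013776607811450958), 0.03257231414318085) 0.07562759662188638 11703
```

Measured in the tool frame, the bar sits at x=-0.3 mm, y=+1 mm, and is parallel to within 0.3°. The plate is about 3.5 mm beyond the tips. I'll close the gripper gently.

send_rows(steps=[[1,-0.001,0.005,0,0],[0.4,-0.001,0.005,0,0],[0.3,-0.001,0.005,0,0],[0.2,-0.001,0.005,0,0],[0.1,-0.001,0.005,0,0],[0,-0.001,0.005,0,0],[0,-0.001,0.005,0,0],[0,-0.001,0.005,0,0]], newtons=40)

```text
time: 2.65
tool_pos: [0.5272, -0.266, 0.2981]
ee_rot: [3.111, 0.438, 0.0]
wrist_force: [-1.7, 0.5, 1.7]
opening: 0.0131
```

```bash
cat > st.py <<'E'
from station import env
import numpy as np
s=env.observe()
from scipy.spatial.transform import Rotation as R
Rm=R.from_rotvec(s['ee_rot']).as_matrix()
print(round(s['time'],2),'pos',np.round(s['tool_pos'],4),'yaw',round(np.degrees(np.arctan2(Rm[1,0],Rm[0,0])),2),'F',np.round(s['wrist_force'],2),'M',np.round(s['torque'],3),'eff6',np.round(s['effort'][3:],3),'op',round(float(s['opening']),4),'q6',round(s['qpos'][5],3), 'tilt',np.round(Rm[:,2],4))
E
python3 st.py
```

```text
2.65 pos [ 0.5272 -0.266   0.2981] yaw 16.01 F [-1.7   0.49  1.74] M [ 0.04   0.06  -0.015] eff6 [-0.001 -0.14  -0.032] op 0.0131 q6 -0.821 tilt [ 1.e-04 -1.e-04 -1.e+00]
```

Gripped, with forces under 2 N. I'll turn anticlockwise slowly, which is a negative tool turn.

send_rows(steps=[[0,0,0,0,-0.01],[0,0,0,0,-0.025],[0,0,0,0,-0.04],[0,0,0,0,-0.055],[0,0,0,0,-0.07],[0,0,0,0,-0.085],[0,0,0,0,-0.1],[0,0,0,0,-0.11]])

```text
time: 3.45
tool_pos: [0.5274, -0.266, 0.2981]
ee_rot: [3.061, 0.707, 0.001]
wrist_force: [-0.2, 0.3, 2.3]
opening: 0.0131
```

```bash
python3 st.py
```

```text
3.45 pos [ 0.5274 -0.266   0.2981] yaw 26.01 F [-0.18  0.27  2.27] M [ 0.059 -0.067 -0.106] eff6 [-0.118  0.059 -0.007] op 0.0131 q6 -0.995 tilt [ 6.e-04 -3.e-04 -1.e+00]
```

send_rows(steps=[[0,0,0,-0.001,-0.003],[0,0,0,-0.001,-0.006],[0,0,0,-0.001,-0.009],[0,0,0,-0.001,-0.012],[0,0,0,-0.001,-0.015],[0,0,0,-0.001,-0.018],[0,0,0,-0.001,-0.02],[0,0,0,-0.001,-0.022]])

```text
time: 4.25
tool_pos: [0.5273, -0.266, 0.2981]
ee_rot: [3.049, 0.758, 0.0]
wrist_force: [2.5, -0.2, 1.9]
opening: 0.0132
```

```bash
python3 st.py
```

```text
4.25 pos [ 0.5273 -0.266   0.2981] yaw 27.91 F [ 2.46 -0.23  1.85] M [-0.034 -0.222 -0.065] eff6 [-0.203  0.433 -0.069] op 0.0132 q6 -1.028 tilt [ 3.e-04 -1.e-04 -1.e+00]
```

send_rows(steps=[[0,0,0,0,-0.003],[0,0,0,0,-0.006],[0,0,0,0,-0.009],[0,0,0,0,-0.012],[0,0,0,0,-0.015],[0,0,0,0,-0.018],[0,0,0,0,-0.021],[0,0,0,0,-0.024]])

```text
time: 5.05
tool_pos: [0.5271, -0.266, 0.2981]
ee_rot: [-3.034, -0.815, 0.0]
wrist_force: [1.3, 0.6, 2.5]
opening: 0.0133
```

```bash
python3 st.py
```

```text
5.05 pos [ 0.5271 -0.266   0.2981] yaw 30.08 F [1.34 0.6  2.52] M [ 0.009 -0.277 -0.076] eff6 [-0.189  0.357 -0.055] op 0.0133 q6 -1.066 tilt [-1.e-04  1.e-04 -1.e+00]
```

send_rows(steps=[[0,0,0,0,-0.003],[0,0,0,0,-0.006],[0,0,0,0,-0.009],[0,0,0,0,-0.012],[0,0,0,0,-0.015],[0,0,0,0,-0.018],[0,0,0,0,-0.021],[0,0,0,0,-0.024]])

```text
time: 5.85
tool_pos: [0.5271, -0.266, 0.2981]
ee_rot: [-3.018, -0.872, 0.0]
wrist_force: [0.5, 0.5, 3.7]
opening: 0.0131
```

```bash
python3 st.py; python3 look.py d wrist >/dev/null;python3 - <<'E'
from geo import *
np.set_printoptions(precision=4,suppress=True)
p,P,W,f,c=load('wrist','d'); z=np.load('pics/wrist_d.npz')
Rm=R.from_rotvec(z['rot']).as_matrix(); Q=(P-z['pos'])@Rm
hsv=cv2.cvtColor(p,cv2.COLOR_RGB2HSV)
y=(hsv[...,0]>18)&(hsv[...,0]<35)&(hsv[...,1]>150)&(hsv[...,2]>100)
print(y.sum(),Q[y].mean(0)); 
E
```

```text
5.85 pos [ 0.5271 -0.266   0.2981] yaw 32.24 F [0.53 0.5  3.74] M [ 0.009 -0.045 -0.069] eff6 [-0.121  0.093 -0.049] op 0.0131 q6 -1.104 tilt [-3.e-04  1.e-04 -1.e+00]
552 [nan nan nan]
```

View pics/wrist_d.png

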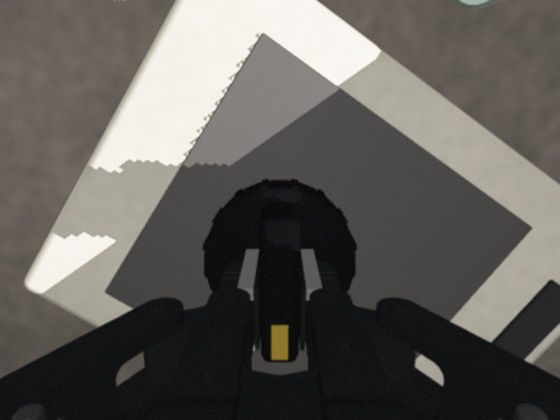

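The yellow end stays in line between the fingers at (280,342), so the cap is turning with the gripper and not slipping. Fz has crept up to 3.7 N, so I'll ease up slightly.

send_rows(steps=[[0,0,0,-0.001,-0.003],[0,0,0,-0.002,-0.006],[0,0,0,-0.002,-0.009],[0,0,0,-0.002,-0.012],[0,0,0,-0.002,-0.015],[0,0,0,-0.002,-0.018],[0,0,0,-0.002,-0.021],[0,0,0,-0.002,-0.024]])

```text
time: 6.7
tool_pos: [0.527, -0.266, 0.2982]
ee_rot: [-3.001, -0.929, 0.001]
wrist_force: [1.7, -0.9, 0.6]
opening: 0.0133
```

```bash
python3 st.py
```

```text
6.7 pos [ 0.527  -0.266   0.2982] yaw 34.39 F [ 1.75 -0.87  0.63] M [-0.044 -0.21  -0.129] eff6 [-0.092  0.317 -0.093] op 0.0133 q6 -1.141 tilt [-5.e-04  3.e-04 -1.e+00]
```

send_rows(steps=[[0,0,0,0,-0.003],[0,0,0,0,-0.006],[0,0,0,0,-0.009],[0,0,0,0,-0.012],[0,0,0,0,-0.015],[0,0,0,0,-0.018],[0,0,0,0,-0.021],[0,0,0,0,-0.024]])

```text
time: 7.5
tool_pos: [0.527, -0.2659, 0.2982]
ee_rot: [-2.982, -0.985, 0.001]
wrist_force: [-0.3, 0.2, -2.8]
opening: 0.0132
```

```bash
python3 st.py
```

```text
7.5 pos [ 0.527  -0.2659  0.2982] yaw 36.56 F [-0.3   0.19 -2.78] M [-0.071 -0.066 -0.173] eff6 [-0.083  0.217 -0.118] op 0.0132 q6 -1.179 tilt [-7.e-04  4.e-04 -1.e+00]
```

send_rows(steps=[[0,0,0,0.001,-0.002],[0,0,0,0.001,-0.004],[0,0,0,0.001,-0.006],[0,0,0,0.001,-0.008],[0,0,0,0.001,-0.01],[0,0,0,0.001,-0.012],[0,0,0,0.001,-0.014],[0,0,0,0.001,-0.016]])

```text
time: 8.3
tool_pos: [0.527, -0.2659, 0.2982]
ee_rot: [-2.97, -1.023, 0.001]
wrist_force: [-0.0, 0.2, -1.5]
opening: 0.0135
```

```bash
python3 st.py
```

```text
8.3 pos [ 0.527  -0.2659  0.2982] yaw 37.99 F [-0.02  0.2  -1.53] M [ 0.077  0.061 -0.213] eff6 [-0.074 -0.22  -0.12 ] op 0.0135 q6 -1.204 tilt [-5.e-04  3.e-04 -1.e+00]
```

send_rows(steps=[[0,0,0,0,-0.002],[0,0,0,0,-0.004],[0,0,0,0,-0.006],[0,0,0,0,-0.008],[0,0,0,0,-0.01],[0,0,0,0,-0.012],[0,0,0,0,-0.014],[0,0,0,0,-0.016]])

```text
time: 9.1
tool_pos: [0.5271, -0.2659, 0.2982]
ee_rot: [-2.957, -1.06, 0.0]
wrist_force: [-1.9, 1.3, -2.5]
opening: 0.0133
```

```bash
python3 st.py
```

```text
9.1 pos [ 0.5271 -0.2659  0.2982] yaw 39.44 F [-1.85  1.26 -2.47] M [ 0.139  0.115 -0.112] eff6 [-0.1   -0.39  -0.124] op 0.0133 q6 -1.229 tilt [-3.e-04  2.e-04 -1.e+00]
```

send_rows(steps=[[0,0,0,0.001,-0.003],[0,0,0,0.001,-0.006],[0,0,0,0.001,-0.009],[0,0,0,0.001,-0.012],[0,0,0,0.001,-0.015],[0,0,0,0.001,-0.018],[0,0,0,0.001,-0.02],[0,0,0,0.001,-0.022]])

```text
time: 9.9
tool_pos: [0.5272, -0.266, 0.2981]
ee_rot: [2.939, 1.111, 0.0]
wrist_force: [-0.9, 1.5, -1.0]
opening: 0.0132
```

```bash
python3 st.py
```

```text
9.9 pos [ 0.5272 -0.266   0.2981] yaw 41.41 F [-0.91  1.45 -0.98] M [ 0.156  0.286 -0.098] eff6 [-0.133 -0.52  -0.111] op 0.0132 q6 -1.264 tilt [ 1.e-04 -0.e+00 -1.e+00]
```

send_rows(steps=[[0,0,0,0,-0.003],[0,0,0,0,-0.006],[0,0,0,0,-0.009],[0,0,0,0,-0.012],[0,0,0,0,-0.015],[0,0,0,0,-0.018],[0,0,0,0,-0.02],[0,0,0,0,-0.022]])

```text
time: 10.7
tool_pos: [0.5273, -0.2661, 0.2982]
ee_rot: [2.919, 1.161, 0.001]
wrist_force: [-1.6, 0.5, -1.4]
opening: 0.013
```

```bash
python3 st.py
```

```text
10.7 pos [ 0.5273 -0.2661  0.2982] yaw 43.39 F [-1.55  0.45 -1.42] M [ 0.111  0.032 -0.111] eff6 [-0.178 -0.253 -0.115] op 0.013 q6 -1.298 tilt [ 5.e-04 -2.e-04 -1.e+00]
```

send_rows(steps=[[0,0,0,0,-0.003],[0,0,0,0,-0.006],[0,0,0,0,-0.009],[0,0,0,0,-0.012],[0,0,0,0,-0.015],[0,0,0,0,-0.018],[0,0,0,0,-0.02],[0,0,0,0,-0.022]])

```text
time: 11.5
tool_pos: [0.5273, -0.2661, 0.2982]
ee_rot: [2.898, 1.212, 0.0]
wrist_force: [0.5, -0.4, -1.9]
opening: 0.0133
```

```bash
python3 st.py
```

```text
11.5 pos [ 0.5273 -0.2661  0.2982] yaw 45.38 F [ 0.45 -0.41 -1.88] M [ 0.067 -0.103 -0.121] eff6 [-0.206  0.081 -0.115] op 0.0133 q6 -1.333 tilt [ 4.e-04 -2.e-04 -1.e+00]
```

send_rows(steps=[[0,0,0,0.001,-0.003],[0,0,0,0.001,-0.006],[0,0,0,0.001,-0.009],[0,0,0,0.001,-0.012],[0,0,0,0.001,-0.015],[0,0,0,0.001,-0.018],[0,0,0,0.001,-0.02],[0,0,0,0.001,-0.022]])

```text
time: 12.3
tool_pos: [0.5273, -0.266, 0.2981]
ee_rot: [2.877, 1.261, 0.001]
wrist_force: [0.3, 1.0, 1.0]
opening: 0.0134
```

```bash
python3 st.py
```

```text
12.3 pos [ 0.5273 -0.266   0.2981] yaw 47.35 F [0.27 0.97 1.05] M [ 0.152 -0.09  -0.167] eff6 [-0.388  0.065 -0.162] op 0.0134 q6 -1.368 tilt [ 6.e-04 -1.e-04 -1.e+00]
```

There's a slight rise in joint 6 effort, from -0.115 to -0.162. I'll take smaller steps.

send_rows(steps=[[0,0,0,0,-0.001],[0,0,0,0,-0.002],[0,0,0,0,-0.003],[0,0,0,0,-0.004],[0,0,0,0,-0.005],[0,0,0,0,-0.006],[0,0,0,0,-0.007],[0,0,0,0,-0.008]])

```text
time: 13.1
tool_pos: [0.5274, -0.2659, 0.2981]
ee_rot: [2.869, 1.279, 0.001]
wrist_force: [2.5, 1.8, 3.2]
opening: 0.0132
```

```bash
python3 st.py
```

```text
13.1 pos [ 0.5274 -0.2659  0.2981] yaw 48.06 F [2.49 1.83 3.21] M [ 0.35  -0.369 -0.203] eff6 [-0.823  0.163 -0.213] op 0.0132 q6 -1.38 tilt [ 7.e-04  1.e-04 -1.e+00]
```

send_rows(steps=[[0,0,0,0,-0.001],[0,0,0,0,-0.002],[0,0,0,0,-0.003],[0,0,0,0,-0.004],[0,0,0,0,-0.005],[0,0,0,0,-0.006],[0,0,0,0,-0.007],[0,0,0,0,-0.008]])

```text
time: 13.9
tool_pos: [0.5274, -0.2659, 0.2981]
ee_rot: [2.861, 1.297, 0.001]
wrist_force: [3.9, 2.9, 3.4]
opening: 0.0132
```

```bash
python3 st.py; python3 look.py e wrist >/dev/null
```

```text
13.9 pos [ 0.5274 -0.2659  0.2981] yaw 48.77 F [3.89 2.89 3.35] M [ 0.566 -0.532 -0.349] eff6 [-1.416  0.271 -0.332] op 0.0132 q6 -1.392 tilt [ 8.e-04  2.e-04 -1.e+00]
```

View pics/wrist_e.png

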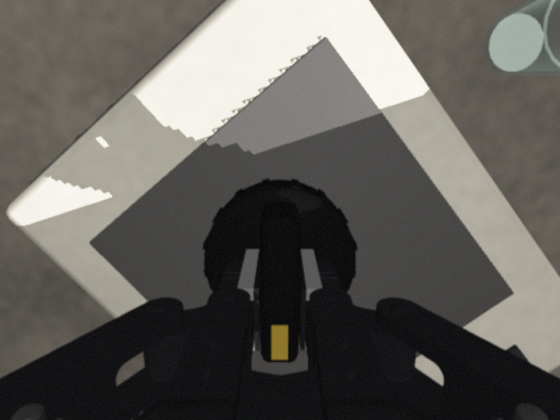

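Effort has tripled from the 0.115 running value to 0.33–0.35 N m, and the angle is still tracking, so this is the first stop at yaw ≈47.5° (about 31° of turn). I'll ease the twist and the vertical load and let it vent.

send_rows(steps=[[0,0,0,-0.001,0.003],[0,0,0,-0.001,0.003],[0,0,0,-0.001,0.003],[0,0,0,-0.001,0.003],[0,0,0,-0.001,0.003],[0,0,0,-0.001,0.003],[0,0,0,-0.001,0.003],[0,0,0,-0.001,0.003]])

```text
time: 14.75
tool_pos: [0.5274, -0.2659, 0.2981]
ee_rot: [2.864, 1.291, 0.001]
wrist_force: [3.2, 3.2, 2.6]
opening: 0.013
```

```bash
python3 st.py
```

```text
14.75 pos [ 0.5274 -0.2659  0.2981] yaw 48.52 F [3.17 3.16 2.57] M [ 0.724 -0.691 -0.229] eff6 [-1.548  0.465 -0.201] op 0.013 q6 -1.388 tilt [ 6.e-04  2.e-04 -1.e+00]
```

send_rows(steps=[[0,0.001,0,0,0],[0,0.001,0,0,0.002],[0,0.001,0,0,0.004],[0,0.001,0,0.003,0.004],[0,0.001,0,0.006,0.004],[0,0.001,0,0.009,0.004],[0,0.001,0,0.012,0.004],[0,0.001,0,0.015,0.004]])

```text
time: 15.55
tool_pos: [0.5275, -0.2659, 0.2966]
ee_rot: [2.868, 1.282, 0.001]
wrist_force: [1.5, 4.3, 8.4]
opening: 0.013
```

```bash
python3 st.py
```

```text
15.55 pos [ 0.5275 -0.2659  0.2966] yaw 48.17 F [1.54 4.31 8.4 ] M [ 0.812 -0.311 -0.098] eff6 [-1.419 -0.257 -0.068] op 0.013 q6 -1.381 tilt [ 6.e-04 -4.e-04 -1.e+00]
```

send_rows(steps=[[0,0,0,0.002,0],[0,0,0,0.004,0],[0,0,0,0.006,0],[0,0,0,0.007,0],[0,0,0,0.007,0],[0,0,0,0.007,0],[0,0,0,0.007,0],[0,0,0,0.007,0]])

```text
time: 16.35
tool_pos: [0.5274, -0.2659, 0.2952]
ee_rot: [2.867, 1.282, 0.0]
wrist_force: [2.2, 4.5, 8.3]
opening: 0.013
```

```bash
python3 st.py
```

```text
16.35 pos [ 0.5274 -0.2659  0.2952] yaw 48.18 F [2.23 4.53 8.25] M [ 0.793 -0.343 -0.038] eff6 [-1.392 -0.232 -0.02 ] op 0.013 q6 -1.381 tilt [ 4.e-04 -4.e-04 -1.e+00]
```

Fz stayed at 8.3 N while the TCP went 1.4 mm lower. I'll check by depth whether the cap went down with it or the pads slid.

```bash
python3 look.py f wrist scene side >/dev/null
python3 - <<'E'
from geo import *
np.set_printoptions(precision=4,suppress=True)
v,u=np.mgrid[0:420,0:560]
for t in 'cdef':
    p,P,W,f,c=load('wrist',t); z=np.load(f'pics/wrist_{t}.npz')
    Rm=R.from_rotvec(z['rot']).as_matrix(); Q=(P-z['pos'])@Rm
    def st(m): return [round(float(x)*1000,2) for x in (np.nanmedian(P[m][:,2]),np.nanmedian(Q[m][:,2]))]
    print(t,z['pos'][2], 'bar',st((abs(u-279)<10)&(v>212)&(v<240)),'plateL',st((abs(u-235)<8)&(abs(v-220)<12)),'plateR',st((abs(u-325)<8)&(abs(v-220)<12)))
for n in ['scene','side']:
  for t in 'af':
    p,P,W,f,c=load(n,t)
    for lo,hi in [(.215,.2245),(.2425,.256)]:
        m=(abs(P[...,0]-.527)<.035)&(abs(P[...,1]+.2655)<.035)&(P[...,2]>lo)&(P[...,2]<hi)
        if n=='side' or 1: print(n,t,lo,np.median(P[m][:,2]),m.sum())
E
python3 st.py
```

```text
c 0.2965209653783667 bar [246.07, 50.52] plateL [220.69, 75.92] plateR [220.61, 75.93]
d 0.298083702576059 bar [248.29, 49.8] plateL [220.87, 77.22] plateR [220.8, 77.28]
e 0.29810800478747523 bar [248.42, 49.67] plateL [220.85, 77.24] plateR [220.86, 77.26]
f 0.2951810356183247 bar [245.51, 49.66] plateL [218.05, 77.12] plateR [218.02, 77.15]
scene a 0.215 0.22054196783623212 538
scene a 0.2425 0.2480131430907347 292
scene f 0.215 0.21804305315881267 475
scene f 0.2425 0.24655540634066345 230
side a 0.215 0.22157360044700625 845
side a 0.2425 0.24942139161433552 327
side f 0.215 0.21868398534819689 459
side f 0.2425 0.24709096115159657 133
16.5 pos [ 0.5274 -0.2659  0.2952] yaw 48.18 F [1.91 4.11 8.81] M [ 0.794 -0.346 -0.002] eff6 [-1.392 -0.232 -0.021] op 0.0132 q6 -1.381 tilt [ 5.e-04 -5.e-04 -1.e+00]
```

View pics/side_f.png

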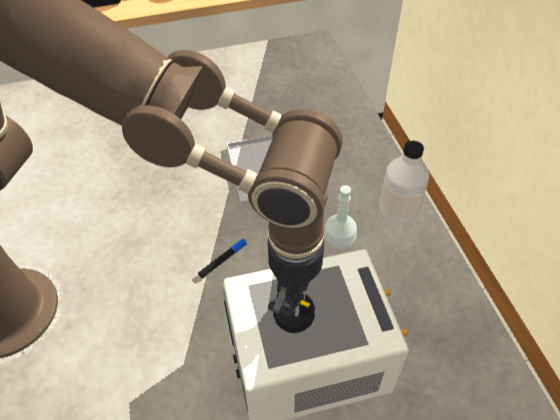

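The cap followed the tool down 2.85 mm with no slip. I'll press to about 3.9 mm and then start turning past the stop.

send_rows(steps=[[0,0.001,0,0.002,0],[0,0.001,0,0.004,0],[0,0.001,0,0.005,0],[0,0.001,0,0.005,0],[0,0.001,0,0.005,0],[0,0.001,0,0.005,-0.006],[0,0.001,0,0.005,-0.012],[0,0.001,0,0.005,-0.018]])

```text
time: 17.3
tool_pos: [0.5274, -0.2661, 0.2946]
ee_rot: [2.848, 1.323, -0.0]
wrist_force: [-0.1, 4.5, 9.6]
opening: 0.0128
```

```bash
python3 st.py
```

```text
17.3 pos [ 0.5274 -0.2661  0.2946] yaw 49.81 F [-0.06  4.49  9.64] M [ 0.637 -0.141 -0.099] eff6 [-1.112 -0.385 -0.035] op 0.0128 q6 -1.41 tilt [ 2.0e-04 -1.2e-03 -1.0e+00]
```

Pressed about 3.5 mm. Torque is only 0.1 N m beyond the earlier stop angle, so it's passing. Continuing.

send_rows(steps=[[0,0,0,0.001,-0.008],[0,0,0,0.001,-0.016],[0,0,0,0.001,-0.024],[0,0,0,0.001,-0.032],[0,0,0,0.001,-0.04],[0,0,0,0.001,-0.048],[0,0,0,0.001,-0.056],[0,0,0,0.001,-0.064]])

```text
time: 18.1
tool_pos: [0.5274, -0.2665, 0.2945]
ee_rot: [2.778, 1.463, -0.001]
wrist_force: [0.7, 1.3, 10.6]
opening: 0.0135
```

```bash
python3 st.py
```

```text
18.1 pos [ 0.5274 -0.2665  0.2945] yaw 55.57 F [ 0.74  1.27 10.56] M [ 0.537 -0.165 -0.194] eff6 [-0.952 -0.267 -0.076] op 0.0135 q6 -1.51 tilt [ 5.0e-04 -2.1e-03 -1.0e+00]
```

send_rows(steps=[[0,0,0,0,-0.015],[0,0,0,0,-0.03],[0,0,0,0,-0.045],[0,0,0,0,-0.06],[0,0,0,0,-0.075],[0,0,0,0,-0.09],[0,0,0,0,-0.105],[0,0,0,0,-0.12]])

```text
time: 18.9
tool_pos: [0.5276, -0.2666, 0.2946]
ee_rot: [2.627, 1.719, -0.001]
wrist_force: [2.0, 2.3, 10.1]
opening: 0.0137
```

```bash
python3 st.py
```

```text
18.9 pos [ 0.5276 -0.2666  0.2946] yaw 66.39 F [ 1.98  2.32 10.09] M [ 0.567 -0.193 -0.127] eff6 [-0.96  -0.143  0.002] op 0.0137 q6 -1.699 tilt [ 0.001  -0.0023 -1.    ]
```

send_rows(steps=[[0,0,0,0,-0.015],[0,0,0,0,-0.03],[0,0,0,0,-0.045],[0,0,0,0,-0.06],[0,0,0,0,-0.075],[0,0,0,0,-0.09],[0,0,0,0,-0.105],[0,0,0,0,-0.12]])

```text
time: 19.7
tool_pos: [0.5281, -0.2663, 0.2947]
ee_rot: [2.453, 1.958, 0.001]
wrist_force: [3.1, 3.7, 10.5]
opening: 0.0131
```

```bash
python3 st.py; python3 look.py g wrist > /dev/null
```

```text
19.7 pos [ 0.5281 -0.2663  0.2947] yaw 77.17 F [ 3.15  3.7  10.48] M [ 0.661 -0.344 -0.162] eff6 [-1.37   0.072 -0.026] op 0.0131 q6 -1.887 tilt [ 0.0025 -0.0017 -1.    ]
```

View pics/wrist_g.png

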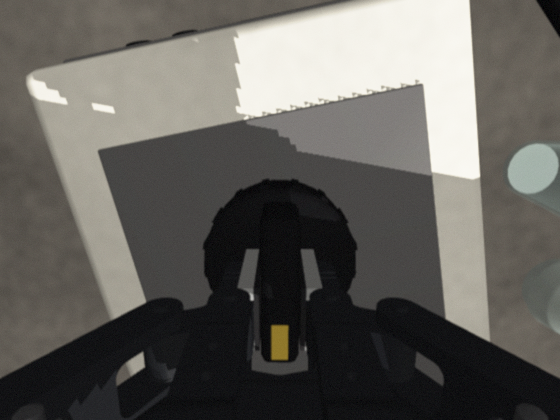

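send_rows(steps=[[0,0.001,0.001,0,-0.015],[0,0.001,0.001,0,-0.03],[0,0.001,0.001,0,-0.045],[0,0.001,0.001,0,-0.06],[0,0.001,0.001,0,-0.075],[0,0.001,0.001,0,-0.09],[0,0.001,0.001,0,-0.1],[0,0.001,0.001,0,-0.105]])

```text
time: 20.55
tool_pos: [0.5282, -0.2662, 0.2947]
ee_rot: [2.284, 2.153, 0.0]
wrist_force: [1.5, 2.5, 9.5]
opening: 0.013
```

```bash
python3 st.py
```

```text
20.55 pos [ 0.5282 -0.2662  0.2947] yaw 86.61 F [1.51 2.49 9.46] M [ 0.623 -0.323 -0.129] eff6 [-1.228 -0.043 -0.128] op 0.013 q6 -2.051 tilt [ 0.0019 -0.0019 -1.    ]
```

That's 39° past the stop with no end-stop torque. I'll release the press and start lifting carefully.

send_rows(steps=[[0,0,0,-0.005,0],[0,0,0,-0.01,0],[0,0,0,-0.015,0],[0,0,0,-0.02,0],[0,0,0,-0.025,0],[0,0,0,-0.028,0],[0,0,0,-0.03,0],[0,0,0,-0.03,0]])

```text
time: 21.35
tool_pos: [0.5276, -0.2661, 0.2985]
ee_rot: [2.286, 2.154, -0.001]
wrist_force: [3.7, -0.6, 4.5]
opening: 0.0133
```

```bash
python3 st.py
```

```text
21.35 pos [ 0.5276 -0.2661  0.2985] yaw 86.59 F [ 3.71 -0.57  4.48] M [ 0.019 -0.527  0.004] eff6 [-0.497  0.888 -0.006] op 0.0133 q6 -2.051 tilt [-1.0e-04 -1.3e-03 -1.0e+00]
```

Fz is +4.5 N at neutral height, so the spring is still pushing the cap up and it isn't locked. Lifting further.

send_rows(steps=[[0,0,0,-0.003,0],[0,0,0,-0.006,0],[0,0,0,-0.009,0],[0,0,0,-0.012,0],[0,0,0,-0.015,0],[0,0,0,-0.015,0],[0,0,0,-0.015,0],[0,0,0,-0.015,0]])

```text
time: 22.15
tool_pos: [0.527, -0.2652, 0.3008]
ee_rot: [-2.285, -2.153, 0.001]
wrist_force: [1.1, 0.1, -0.8]
opening: 0.0133
```

```bash
python3 st.py
```

```text
22.15 pos [ 0.527  -0.2652  0.3008] yaw 86.58 F [ 1.11  0.11 -0.77] M [-0.044 -0.229  0.02 ] eff6 [-0.098  0.368 -0.011] op 0.0133 q6 -2.051 tilt [-0.002   0.0011 -1.    ]
```

send_rows(steps=[[0,0,0,-0.01,0],[0,0,0,-0.02,0],[0,0,0,-0.035,0],[0,0,0,-0.055,0],[0,0,0,-0.08,0],[0,0,0,-0.11,0],[0,0,0,-0.14,0],[0,0,0,-0.16,0]])

```text
time: 22.95
tool_pos: [0.5279, -0.2657, 0.3346]
ee_rot: [2.286, 2.153, 0.0]
wrist_force: [0.3, -0.5, -1.1]
opening: 0.0128
```

```bash
python3 st.py; python3 look.py h side scene > /dev/null
```

```text
22.95 pos [ 0.5279 -0.2657  0.3346] yaw 86.58 F [ 0.33 -0.51 -1.13] M [ 0.041 -0.014 -0.008] eff6 [-0.001 -0.015 -0.   ] op 0.0128 q6 -2.051 tilt [ 1.1e-03 -7.0e-04 -1.0e+00]
```

View pics/side_h.png

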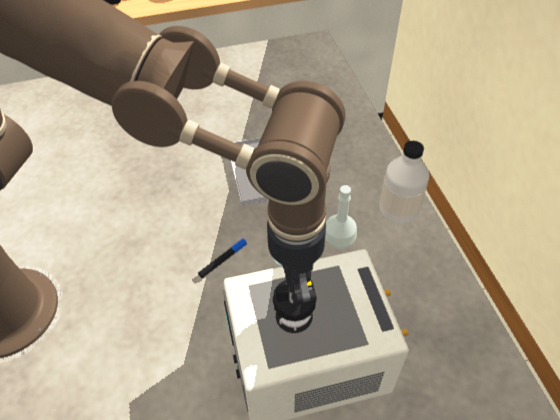

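View pics/scene_h.png

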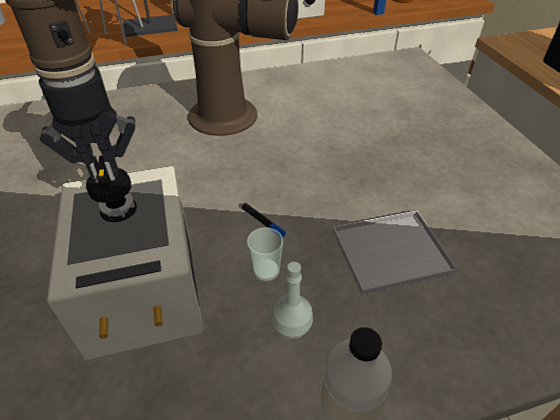

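The cap is off: the bare neck ring shows at (115,208) in scene, and the bystanders haven't moved. I'll carry it high towards the tray.

send_rows(steps=[[0,0,0,-0.1,0],[0,0.05,0.01,-0.2,0],[0,0.15,0.03,-0.3,0],[0,0.3,0.06,-0.35,0],[0,0.47,0.1,-0.35,0],[0,0.65,0.15,-0.35,0],[0,0.83,0.2,-0.35,0],[0,1.0,0.245,-0.35,0]])

```text
time: 23.85
tool_pos: [0.5887, -0.0673, 0.4033]
ee_rot: [-2.287, -2.154, -0.0]
wrist_force: [1.2, -0.1, -1.7]
opening: 0.0131
```

send_rows(steps=[[0,0.17,0,0,0],[0,0.34,0,0,0],[0,0.5,0,0,0],[0,0.65,0,0,0],[0,0.8,0,0,0],[0,0.9,0,0,0],[0,0.97,0,0,0],[0,1.0,0,0,0]])

```text
time: 24.65
tool_pos: [0.6003, 0.132, 0.4032]
ee_rot: [-2.285, -2.155, 0.001]
wrist_force: [0.2, 0.1, -0.9]
opening: 0.0134
```

send_rows(steps=[[0,0.1,0,0,0],[0,0.22,0,0,0],[0,0.34,0,0,0],[0,0.44,0,0,0],[0,0.5,0,0,0],[0,0.52,0,0,0],[0,0.52,0,0,0],[0,0.52,0,0,0]])

```text
time: 25.45
tool_pos: [0.6067, 0.2339, 0.4034]
ee_rot: [2.287, 2.153, -0.001]
wrist_force: [0.0, 0.5, -0.5]
opening: 0.0129
```

```bash
python3 st.py; python3 look.py i side scene wrist > /dev/null
python3 - <<'E'
from geo import *
np.set_printoptions(precision=4,suppress=True)
p,P,W,f,c=load('scene','a')
# tray from four rim corners in pixels, depth based
for n,t in [('scene','a'),('wrist','i')]:
    p,P,W,f,c=load(n,t)
    m=(P[...,2]>.010)&(P[...,2]<.024)&(abs(P[...,0]-.607)<.12)&(abs(P[...,1]-.235)<.13)
    if m.sum()>10: print(n,cv2.minAreaRect(P[m][:,:2].astype(np.float32)),np.median(P[m][:,2]),m.sum())
    m=(P[...,2]>-.01)&(P[...,2]<.01)&(abs(P[...,0]-.607)<.06)&(abs(P[...,1]-.235)<.07)
    if m.sum()>10: print(n,'floor',np.median(P[m][:,2]),m.sum())
E
```

```text
25.45 pos [0.6067 0.2339 0.4034] yaw 86.55 F [ 0.03  0.45 -0.54] M [-0.017  0.033  0.039] eff6 [ 0.026 -0.004  0.001] op 0.0129 q6 -1.209 tilt [-2.e-04 -8.e-04 -1.e+00]
scene ((0.607293426990509, 0.23532119393348694), (0.20208938419818878, 0.1733347326517105), 87.61827087402344) 0.015341898384946262 940
scene floor 0.00226143193198991 3011
wrist ((0.6060366630554199, 0.23477430641651154), (0.2004760503768921, 0.16968677937984467), 87.70891571044922) 0.016288279942658856 1479
wrist floor 0.0017467409943002776 8341
```

View pics/scene_i.png

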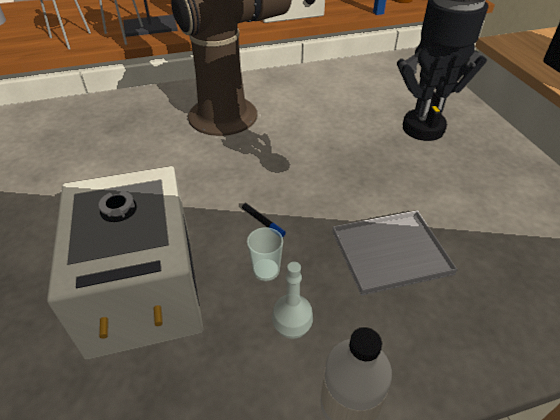

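View pics/wrist_i.png

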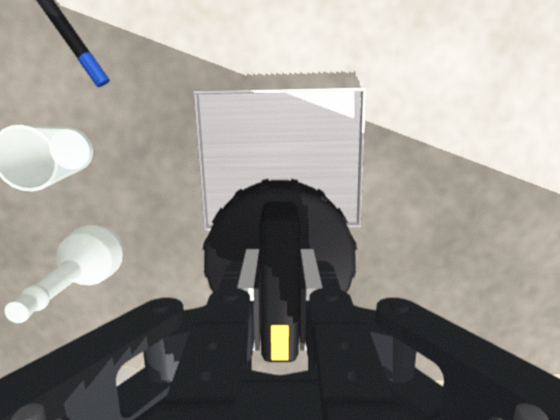

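The cap hangs level over the tray. Both views put the tray centre at about (0.6065, 0.235). Descending.

send_rows(steps=[[0,0,0,0.1,0],[0,0,0,0.25,0],[0,0,0,0.42,0],[0,0,0,0.6,0],[0,0,0,0.78,0],[0,0,0,0.9,0],[0,0,0,0.97,0],[0,0,0,1.0,0]])

```text
time: 26.4
tool_pos: [0.606, 0.234, 0.2019]
ee_rot: [-2.287, -2.153, 0.004]
wrist_force: [-0.1, -0.2, -1.0]
opening: 0.0129
```

send_rows(steps=[[0,0,0,0.1,0],[0,0,0,0.2,0],[0,0,0,0.3,0],[0,0,0,0.38,0],[0,0,0,0.43,0],[0,0,0,0.46,0],[0,0,0,0.47,0],[0,0,0,0.47,0]])

```text
time: 27.2
tool_pos: [0.6071, 0.2348, 0.1099]
ee_rot: [2.286, 2.154, 0.001]
wrist_force: [0.4, 0.1, -1.4]
opening: 0.0134
```

```bash
python3 st.py
```

```text
27.2 pos [0.6071 0.2348 0.1099] yaw 86.58 F [ 0.41  0.13 -1.37] M [-0.029  0.031 -0.058] eff6 [-0.001 -0.02  -0.   ] op 0.0134 q6 -1.209 tilt [ 8.e-04  2.e-04 -1.e+00]
```

send_rows(steps=[[0,0,0,0.008,0],[0,0,0,0.016,0],[0,0,0,0.023,0],[0,0,0,0.029,0],[0,0,0,0.034,0],[0,0,0,0.038,0],[0,0,0,0.041,0],[0,0,0,0.043,0]])

```text
time: 28.0
tool_pos: [0.6066, 0.2347, 0.1008]
ee_rot: [-2.287, -2.154, 0.0]
wrist_force: [0.2, -0.8, -1.2]
opening: 0.0128
```

```bash
python3 st.py
```

```text
28.0 pos [0.6066 0.2347 0.1008] yaw 86.58 F [ 0.24 -0.84 -1.19] M [ 0.03  -0.015  0.008] eff6 [ 0.     0.004 -0.   ] op 0.0128 q6 -1.209 tilt [-0. -0. -1.]
```

send_rows(steps=[[0,0,0,0.001,0],[0,0,0,0.002,0],[0,0,0,0.003,0],[0,0,0,0.004,0],[0,0,0,0.005,0],[0,0,0,0.005,0],[0,0,0,0.005,0],[0,0,0,0.005,0]])

```text
time: 28.8
tool_pos: [0.6067, 0.2346, 0.0999]
ee_rot: [-2.287, -2.154, 0.0]
wrist_force: [0.6, 0.8, -2.0]
opening: 0.013
```

```bash
python3 st.py
```

```text
28.8 pos [0.6067 0.2346 0.0999] yaw 86.58 F [ 0.57  0.79 -1.99] M [0.002 0.001 0.016] eff6 [0.    0.003 0.   ] op 0.013 q6 -1.209 tilt [-0.  0. -1.]
```

send_rows(steps=[[0,0,0,0.001,0],[0,0,0,0.002,0],[0,0,0,0.003,0],[0,0,0,0.004,0],[0,0,0,0.004,0],[0,0,0,0.004,0],[0,0,0,0.004,0],[0,0,0,0.004,0]])

```text
time: 29.6
tool_pos: [0.6066, 0.2346, 0.0991]
ee_rot: [-2.287, -2.154, 0.0]
wrist_force: [0.7, -0.3, -0.7]
opening: 0.0128
```

```bash
python3 st.py
```

```text
29.6 pos [0.6066 0.2346 0.0991] yaw 86.58 F [ 0.75 -0.31 -0.68] M [ 0.     0.118 -0.059] eff6 [ 0.002 -0.111 -0.001] op 0.0128 q6 -1.209 tilt [-1.e-04 -0.e+00 -1.e+00]
```

send_rows(steps=[[0,0,0,0.001,0],[0,0,0,0.002,0],[0,0,0,0.002,0],[0,0,0,0.002,0],[0,0,0,0.002,0],[0,0,0,0.002,0],[0,0,0,0.002,0],[0,0,0,0.002,0]])

```text
time: 30.4
tool_pos: [0.6067, 0.2346, 0.0991]
ee_rot: [-2.287, -2.154, 0.0]
wrist_force: [-3.3, -1.1, 5.2]
opening: 0.0134
```

```bash
python3 st.py
```

```text
30.4 pos [0.6067 0.2346 0.0991] yaw 86.58 F [-3.34 -1.05  5.18] M [-0.175  0.452  0.031] eff6 [ 0.016 -0.853 -0.006] op 0.0134 q6 -1.209 tilt [-1.e-04 -1.e-04 -1.e+00]
```

The cap is on the tray floor, with Fz at +5 N. I'll ease off 0.2 mm and open the gripper.

send_rows(steps=[[0,0,0,-0.001,0],[0.2,0,0,-0.001,0],[0.25,0,0,-0.001,0],[0.35,0,0,-0.001,0],[0.5,0,0,-0.001,0],[0.7,0,0,-0.001,0],[0.7,0,0,-0.001,0],[0.7,0,0,-0.001,0]], newtons=20)

```text
time: 31.2
tool_pos: [0.6067, 0.2346, 0.0989]
ee_rot: [2.287, 2.154, 0.0]
wrist_force: [-0.8, 0.2, 0.5]
opening: 0.0599
```

```bash
python3 st.py; python3 look.py j wrist >/dev/null
```

```text
31.2 pos [0.6067 0.2346 0.0989] yaw 86.58 F [-0.82  0.19  0.49] M [ 0.01  -0.03   0.019] eff6 [-0. -0. -0.] op 0.0599 q6 -1.209 tilt [ 1.e-04  0.e+00 -1.e+00]
```

View pics/wrist_j.png

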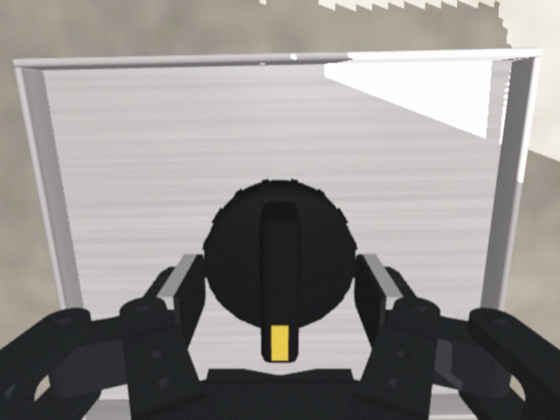

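The cap stands flat in the tray, grip up, and the fingers are clear. Retreating straight up.

send_rows(steps=[[0.7,0,0,-0.03,0],[0.7,0,0,-0.1,0],[0.7,0,0,-0.2,0],[0.7,0,0,-0.35,0],[0.7,0,0,-0.5,0],[0.7,0,0,-0.65,0],[0.7,0,0,-0.8,0],[0.7,0,0,-0.85,0]])

```text
time: 32.05
tool_pos: [0.6088, 0.2353, 0.2748]
ee_rot: [2.284, 2.151, 0.013]
wrist_force: [-0.4, 0.6, -0.1]
opening: 0.0595
```

```bash
python3 st.py; python3 look.py k wrist scene side >/dev/null
python3 - <<'E'
from geo import *
np.set_printoptions(precision=4,suppress=True)
p,P,W,f,c=load('scene','k')
near=(abs(P[...,0]-.607)<.05)&(abs(P[...,1]-.235)<.05)
for n in ['scene','wrist','side']:
    p,P,W,f,c=load(n,'k'); near=(abs(P[...,0]-.607)<.05)&(abs(P[...,1]-.235)<.05)
    for lo,hi in [(.017,.027),(.046,.056)]:
        m=near&(P[...,2]>lo)&(P[...,2]<hi)
        if m.sum()>5: print(n,lo,np.median(P[m],0),cv2.minEnclosingCircle(P[m][:,:2].astype(np.float32)),m.sum())
E
```

```text
32.05 pos [0.6088 0.2353 0.2748] yaw 86.58 F [-0.44  0.62 -0.14] M [-0.029 -0.003  0.052] eff6 [-0.001  0.17   0.   ] op 0.0595 q6 -1.209 tilt [ 0.0087  0.0027 -1.    ]
scene 0.017 [0.6133 0.2239 0.0218] ((0.6070349812507629, 0.23458167910575867), 0.03367576748132706) 418
scene 0.046 [0.6086 0.2331 0.0497] ((0.6061785817146301, 0.2318440079689026), 0.02826533652842045) 155
wrist 0.017 [0.6027 0.2359 0.0217] ((0.6051483750343323, 0.2344142496585846), 0.03359831124544144) 3114
wrist 0.046 [0.6034 0.2346 0.0495] ((0.6045933961868286, 0.2339312881231308), 0.028015537187457085) 1184
side 0.017 [0.6039 0.2176 0.0223] ((0.6055600643157959, 0.23035931587219238), 0.0331132672727108) 230
side 0.046 [0.6054 0.231  0.0498] ((0.6061217784881592, 0.23210474848747253), 0.02850785292685032) 114
```

View pics/scene_k.png

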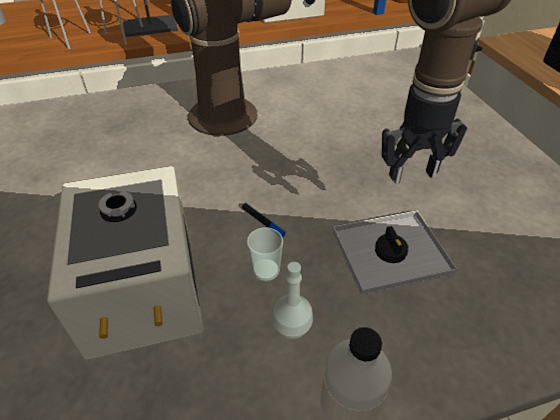

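View pics/side_k.png

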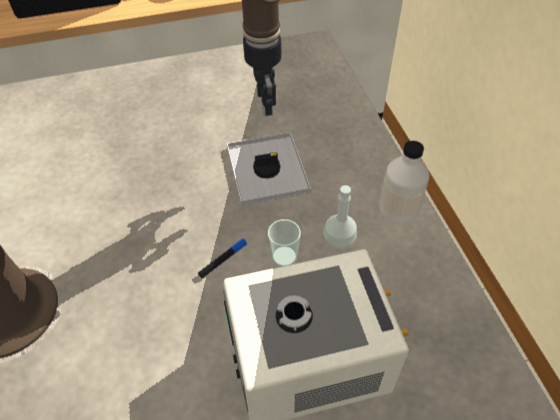

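The cap is upright in the tray at about (0.606, 0.234), with its plate at z≈0.022 and bar top at ≈0.050. The bystanders are at the same pixels as at the start. I'll let the arm settle, then hand in.

send_rows(steps=[[0.7,0,0,0,0],[0.7,0,0,0,0],[0.7,0,0,0,0],[0.7,0,0,0,0],[0.7,0,0,0,0],[0.7,0,0,0,0],[0.7,0,0,0,0],[0.7,0,0,0,0]])

```text
time: 33.0
tool_pos: [0.6067, 0.2346, 0.2689]
ee_rot: [2.287, 2.154, 0.0]
wrist_force: [0.0, 0.7, -0.3]
opening: 0.0595
```

```bash
python3 -c "
from station import env
print(env.close_job())"
```

```text
the job is handed in; nothing more can be done
None
```

The cap is off the chiller and standing upright, grip on top, near the middle of the steel tray. I handed the job in at 33 s of the 72 s allowed.

- **First stop:** I turned the cap anticlockwise about 31° at roughly 0.12 N m until the torque rose sharply to 0.35 N m. I eased off and let it vent there for just over a second. It was not perfectly free of vertical load: about 2.5–3.5 N still pressed down on it while it vented, less than the spring's 6 N, and the measured height did not change.
- **Past the stop:** I pressed it down about 3.5 mm, with a reading of 9.5–10.5 N. Then I turned it 39° past the stop at 0.2 N m or less, without reaching the end stop.
- **Lifting off:** It came free with no pull beyond its own weight.
- **Setting down:** It touched the tray floor at about 5 N before I opened the gripper.

The last camera check put the cap at about (0.606, 0.234). The plate was at z ≈ 0.022 and the bar top at z ≈ 0.050, about 1 mm below the nominal 0.023 and 0.051, which is within calibration. The beaker, flask and marker looked unmoved, and the gripper was well clear.

One disagreement came up: the force reading stayed at 8.3 N while the arm went 1.4 mm lower during the press. The cameras showed the cap had gone down with the gripper and not slipped, so I carried on. Side force reached about 5 N at the first stop and again during the turn past it.

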